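Unlock the sticky tool-box lock and hold it turned

ROBOT

A 6-joint arm with a two-finger parallel gripper is mounted at the origin on a cart in front of the work surface, level with it; the furniture and walls round the work are solid. World frame = base frame: x ahead of the robot, y to its left, z up, the work surface at z = 0. Lengths are in m, angles in rad, forces in N, time in s.
With the tool pointing down it reaches from about 0.3 to 0.775 m from the base axis. Payload 14.6 kg.
Tool frame: the origin (TCP) lies midway between the tips of the shut fingers; the grasp point (between the pads) lies 19 mm behind it; z points along the fingers, y is the line along which they close (so a half turn about z gives the same grasp; the last joint's range is limited). The gripper opens to 94 mm and grips with 3 to 60 N. Pads are 16 mm wide; open, the fingers measure 119 mm over their backs; the gripper's body (75 mm by 177 mm) begins 78 mm behind the grasp point.
Start: joints at [-0.067, 0.3, 1.521, -0, 1.321, -0.067], TCP at [0.55, -0, 0.205] pointing down, gripper open.
Joint ranges: [-3.03, 3.03], [-0.79, 2.21], [0.23, 2.52], [-1.04, 4.18], [0, 3.07], [-2.55, 2.55]. Speed limits (rad/s): [2.22, 2.22, 2.57, 3.14, 3.14, 3.14].

INTERFACE

Orientations are given as [roll, pitch, yaw] about the fixed x, y, z axes, in that order (R = Rz(yaw) Ry(pitch) Rx(roll)).
In Python, from station import ctrl gives the robot as it stands. The module is installed in compiled form; this text tells all that it offers.
- The arm moves only by the tool servo_tool, never from a script. Its argument "plan" is a list of rows, each a list of 7 numbers: the opening in per cent of the stroke, from 0 (shut) to 100 (fully open), then the shift along the tool's x, y, z in m, then the turn, a rotation vector about the tool's x, y, z in rad. A call has exactly 8 rows; each row shifts and turns the commanded pose from where the row before left it, along the tool's axes as they then stand; what a row does not reach is not made up. A row lasts 1/8 s, in which the tool goes at most 62.5 mm and 10.7 degrees, less where a joint would pass 70% of its speed; a pose out of reach is approached as far as the arm can. A call with a gripper value outside its range is refused whole. The fingers move at their own pace and stop on an object; "force" is the grip in N (left out, the last holds). Time passes only in rows, so rows that do not move let the fingers close, or fill a call up. It gives the time, the measured TCP pose, the force, the opening and the grip force at its end, in the units of the state.
- ctrl.get_obs(): the state, without advancing time (a new reading comes with each control period).
- ctrl.camera(name): name is "scene" or "side" or "wrist"; returns a dict with "pixels" (480x640x3 uint8, red, green, blue), "z_map" (480x640 float32, m along the optical axis (not along the pixel's ray), 0 where there is no reading), "mtx" (3x3 intrinsics, pixels), "pose" (4x4, takes a point from camera to world coordinates). Camera axes: x right, y up, looking along -z (the intrinsics and any distortion apply to the point x, -y, -z); pixel columns grow to the right and rows downward; lengths in m; the calibration is good to about 2 mm. A picture is of the moment at which its call begins.
- ctrl.hand_in(): hands the job in; it is judged then, once.
The state is a dict: "time_s": time; "qpos": joint angles; "joint_vel": joint speeds; "tau": joint torques, N m; "ee_pos": TCP position; "eef_rot": TCP orientation; "force": force on the tool from outside, world axes, zero at the start; "moment": the same for the moment, N m; "grip_width": finger opening in m; "grip_force": force on a finger pad.
Only numpy, scipy, OpenCV 4.12 (cv2) and the standard library are available. Lean on these libraries where they do the work, as an engineer would, in place of code of your own. Each camera call takes 0.05 s, during which the arm holds its last target. There are 200 camera calls.

TASK

Take the key with the rectangular bow out of the grey key block and slide it fully home, collar down on the lock face, into the lock on the lid of the grey steel tool box: its pins stick, so wiggle it past them as needed and do not force it. Then turn the key a quarter turn clockwise (seen from above) against the lock's spring, so that the bolt draws in, and finish while still holding the key turned. Leave the round-bowed key in the block and do not disturb the puck, the tape roll and the jig.

Things in the scene. Friction and masses are not known exactly. Their poses are not given: they have to be found in the camera images.
- square_key: The key to use: steel, 50 g, 63 mm tall, upright in one slot of the key block. Origin at its foot, on its axis; z up, y along the width of bit and bow, x across their thickness; the same after half a turn. Bit 16 mm wide, 5 mm thick, z 0 to 14, foot rounded (2.5 mm radius about y); shank 5 mm diameter; collar 16 mm diameter, z 26 to 30; bow z 33 to 63 mm.
- square_bow (a point): Centre of its bow, a rectangular plate 30 mm wide (y), 8 mm thick (x), 30 mm tall; 48 mm above the key's foot, axes as the key's. Grip the two flat faces here from above, closing along x.
- round_bow (a point): Centre of the bow of the other key, which stays in the block: the same build, but a round disc bow of 32 mm diameter, 8 mm thick, and a 20 mm wide bit that does not fit the lock.
- key_block: Grey plastic block, 58 x 132 x 30 mm (x, y, z), fixed; origin at the centre of its underside. Its two slots, 6.4 (x) by 21.6 mm (y), 28 mm deep, lie 36 mm either side of the centre along y. Each key stands in one (which one varies), collar on the block's top, foot 4 mm above the bench, axes parallel to the block's within 0.1 rad. Keys lift straight out.
- lock_box: Grey steel tool box, 112 x 156 mm (x, y), lid top at 64 mm, fixed; origin at the centre of its underside, z up; its front, where the bolt sticks out, faces -x. The lock is in the middle of the lid.
- lock_mouth (a point): Centre of the keyway on the square steel lock face (36 x 36 mm, its top 66 mm above the bench), axes as the tool box's. The keyway is a slot 6.6 mm (x) by 17.6 mm (y) through the fixed face, 10 mm thick, with a 3 mm chamfer at its mouth. The key enters upright from above, bit along y, either way round.
- lock_home (a point): Where the key's foot is when fully home, 26 mm below the lock face (collar on the face). On the way two sticky sprung pins, met about 13 and 8 mm short of home, each give way to 15 to 25 N of straight push; 1 mm to and fro along x helps. Only within 2 mm of home is the bit below the fixed face and free to turn; while turned it cannot be pulled out.
- lock_plug (a joint): Turn of the plug under the lock face: 0 at rest, grows clockwise seen from above to a stop at 1.57 rad. A spring turns it back when let go (0.015 N m at 0, 0.06 N m at the stop). The key has up to 0.1 rad of play in the plug's slot before the plug follows. The plug draws the bolt in, 6 mm per rad.
- puck: Bystander: black round unit with white cap, 54 mm diameter, 44 mm tall; origin under its centre.
- tape: Bystander: brown roll of tape lying flat, 71 x 68 x 24 mm; origin under its centre.
- jig: Bystander: black block with a round pocket, 62 x 80 x 28 mm; origin under its centre.
Things that resemble listed ones, but are neither listed nor needed, are in the scene too. What is meant by the lock_box is not purple, and is the larger of those in its own colour.

How it is judged:
On the way, in this order (a step that is already met when the one before it is completed fails the run):
1. the rectangular-bowed key is drawn clear of the key block (height (world z) of square_key above 0.036 m and contact force between square_key and the fingers above 1 N), for 0.1 s.
2. that key is fully home in the lock, upright and not yet turned (z of square_key in the frame of lock_mouth below -0.0235 m and horizontal distance between square_key and lock_mouth below 0.004 m and angle between square_key's own z axis and vertical below 0.12 rad and value of joint lock_plug below 0.5 rad), for 0.1 s.
At the end, for the whole second after the job is handed in: Plug held still at 1.25 rad or more; the rectangular-bowed key within 3.5 mm of fully home, within 0.15 rad of upright and 4 mm of the keyway centre, still gripped; the round-bowed key in the block (moved under 12 mm); puck, tape and jig moved under 20 mm (value of joint lock_plug above 1.25 rad and z of square_key in the frame of lock_mouth below -0.0225 m and horizontal distance between square_key and lock_mouth below 0.004 m and angle between square_key's own z axis and vertical below 0.15 rad and contact force between square_key and the fingers above 1 N and angular speed of square_key below 0.3 rad/s and distance of round_bow from where it was at the start of the episode below 0.012 m and distance of each of puck, tape, jig from where it was at the start of the episode below 0.02 m); the arm keeps its last pose, push and grip.
It fails at once if the round-bowed key is taken out of the block (distance of round_bow from where it was at the start of the episode above 0.02 m).
It fails at once if a bystander is knocked away (distance of any of puck, tape, jig from where it was at the start of the episode above 0.04 m).
It fails at once if the key is forced: pressed against the tool box or its lock with over 60 N (contact force between square_key and lock_box above 60 N).
It also fails if it takes over 42 s, if anything falls off the work surface, if the arm or the gripper's body presses on something with over 40 N, if the wrist force passes 120 N, or if a joint passes its speed limit or range.

## Working session

There is one attempt and no reset: what is moved stays moved. The work goes in short steps, Python scripts to look and compute and a tool call to move; the robot and the scene stay as the last step left them, time stands still between calls to the robot, and variables do not carry over. Pictures are saved under pics/ and viewed, at most 10 in all, crops included, and the job is handed in when it is done.

Besides the shell and the picture viewer there is one more tool, called in YAML: its name, and indented under it one key for each argument. servo_tool: Moves the arm, as the interface text tells. Its arguments: {"type":"object","properties":{"plan":{"type":"array","items":{"type":"array","items":{"type":"number"}}},"force":{"type":"number"}},"required":["plan"]}

```bash
mkdir -p pics; cat > h.py <<'E'
import numpy as np,cv2
from station import ctrl
def pt(c,u,v,z=None):
    "world point of pixel from depth map, or on plane z"
    K=c['mtx'];d=np.array([(u-K[0,2])/K[0,0],-(v-K[1,2])/K[1,1],-1.]);P=np.array(c['pose'])
    if z is None:
        w=c['z_map'][int(v)-1:int(v)+2,int(u)-1:int(u)+2];s=np.median(w[w>0])
    else: s=(z-P[2,3])/(P[:3,:3]@d)[2]
    return P[:3,3]+s*(P[:3,:3]@d)
def cloud(c):
    K=c['mtx'];v,u=np.mgrid[:480,:640];z=c['z_map'];P=np.array(c['pose'])
    p=np.stack([(u-K[0,2])/K[0,0]*z,-(v-K[1,2])/K[1,1]*z,-z],-1)@P[:3,:3].T+P[:3,3]
    p[z<=0]=np.nan;return p
def save(n,im): cv2.imwrite(f'pics/{n}.png',im[...,::-1])
E
python3 - <<'E'
from h import *
import pickle
C={n:ctrl.camera(n) for n in('scene','side','wrist')}
pickle.dump(C,open('c0.pkl','wb'))
for n in C: print(n,C[n]['pose'].round(3).tolist(),C[n]['mtx'].round(1).tolist(),[k for k in C[n]])
save('scene',C['scene']['pixels'])
save('sw',np.vstack([cv2.resize(C[n]['pixels'],(400,300)) for n in('side','wrist')]))
print(ctrl.get_obs())
E
```

```text
scene [[-0.877, 0.237, -0.417, 0.104], [-0.479, -0.389, 0.787, 0.874], [0.024, 0.89, 0.455, 0.606], [0.0, 0.0, 0.0, 1.0]] [[525.2, 0.0, 322.9], [0.0, 525.2, 243.0], [0.0, 0.0, 1.0]] ['pixels', 'z_map', 'mtx', 'pose']
side [[0.987, 0.093, -0.132, 0.364], [-0.161, 0.549, -0.82, -1.268], [-0.004, 0.831, 0.557, 0.912], [0.0, 0.0, 0.0, 1.0]] [[594.1, 0.0, 321.2], [0.0, 594.1, 249.5], [0.0, 0.0, 1.0]] ['pixels', 'z_map', 'mtx', 'pose']
wrist [[1.0, 0.0, 0.001, 0.55], [-0.001, 0.961, 0.275, 0.08], [-0.001, -0.275, 0.961, 0.384], [0.0, 0.0, 0.0, 1.0]] [[378.7, 0.0, 316.7], [0.0, 378.7, 239.4], [0.0, 0.0, 1.0]] ['pixels', 'z_map', 'mtx', 'pose']
{'time_s': 0.15, 'qpos': array([-6.66142514e-02,  3.00314984e-01,  1.52140793e+00,  1.58692736e-06,
        1.32070295e+00, -6.66228226e-02]), 'joint_vel': array([ 0.00063421, -0.00091917, -0.00262139, -0.00011672,  0.00130704,
        0.00051118]), 'tau': array([-2.50185103e-04, -5.31960297e+01, -3.52822959e+01,  7.07691838e-02,
        2.35654798e-02, -3.66386917e-05]), 'ee_pos': array([5.49811397e-01, 2.22755865e-06, 2.05045218e-01]), 'eef_rot': array([-3.14076139e+00, -5.70036576e-05,  1.57080448e+00]), 'force': array([0.51981638, 0.1412437 , 0.37095429]), 'moment': array([ 0.01951384, -0.02559202,  0.00579749]), 'grip_force': 0.0, 'grip_width': 0.09378413090223256}
```

View pics/scene.png

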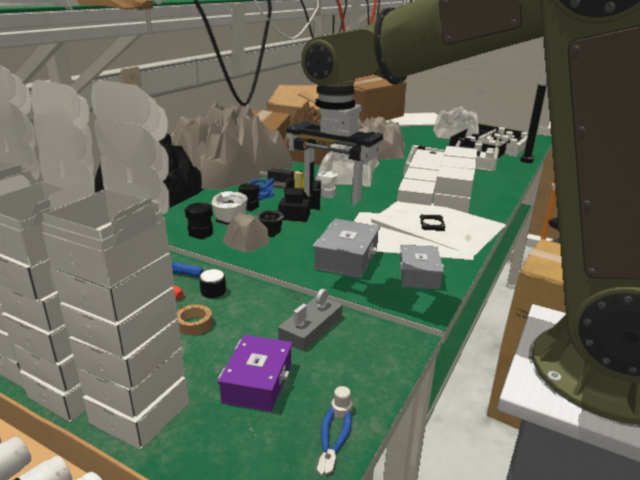

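View pics/sw.png

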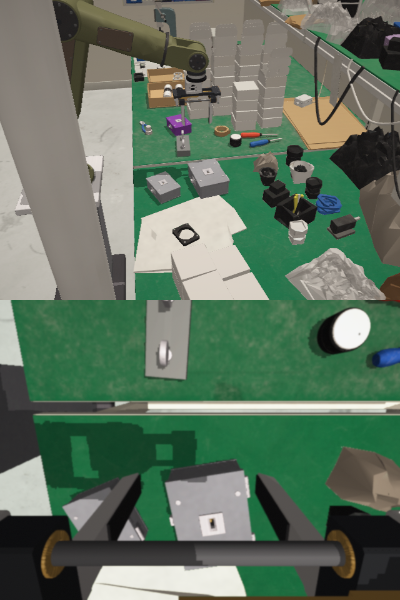

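The scene view shows the key block at (311,320), with keys at (300,315) and (321,298). There are three boxes: a large grey one at (347,247), a small grey one at (421,266) and a purple one at (257,370). I choose the large grey one. Next I'll check which key is which in a close crop and measure.

```bash
python3 - <<'E'
from h import *
import pickle
C=pickle.load(open('c0.pkl','rb'))
s=C['scene']['pixels']; w=C['wrist']['pixels']
a=cv2.resize(s[275:350,270:350],(400,375),interpolation=cv2.INTER_CUBIC)
b=cv2.resize(s[215:280,305:385],(400,325)[:2],interpolation=cv2.INTER_CUBIC)
b=cv2.resize(b,(400,225))if 0 else b[:225]
d=cv2.resize(w[240:400,230:430],(400,320));e=cv2.resize(w[0:135,210:330],(400,280)) if 0 else w[0:140,200:340]
e=cv2.resize(e,(280,280));e=np.hstack([e,np.zeros((280,120,3),np.uint8)])
save('crop',np.hstack([np.vstack([a,b]),np.vstack([d,e])]))
for n in('scene','side','wrist'):
    p=cloud(C[n]);
    m=(p[...,2]>.058)&(p[...,2]<.072)&(p[...,1]>-.3)&(p[...,0]>.3)&(p[...,0]<.8)&(p[...,1]<.6)
    k,l,st,ce=cv2.connectedComponentsWithStats(m.astype(np.uint8))
    for i in range(1,k):
        if st[i,4]>30:
            q=p[l==i]; r=cv2.minAreaRect(q[:,:2].astype(np.float32)*1000);print(n,st[i],np.median(q,0).round(4),r)
E
```

```text
scene [291 194  12   8  52] [ 0.788  -0.2556  0.0642] ((794.8408203125, -268.3729248046875), (27.24188995361328, 41.569984436035156), 25.932851791381836)
scene [251 219  10   8  39] [ 0.7966 -0.0772  0.0624] ((794.7403564453125, -74.51923370361328), (32.19097137451172, 9.621326446533203), 87.15682983398438)
scene [ 313  219   67   39 1595] [ 0.5684 -0.1177  0.0622] ((573.0110473632812, -129.58041381835938), (120.53166961669922, 170.31402587890625), 9.658282279968262)
scene [316 289  11   9  50] [0.5043 0.1232 0.0627] ((504.89605712890625, 120.490478515625), (24.7620849609375, 8.765308380126953), 85.27645111083984)
scene [294 304  12  12  75] [0.5101 0.1918 0.0641] ((511.2279357910156, 190.21217346191406), (31.576372146606445, 9.660968780517578), 84.6275405883789)
scene [ 19 362  60  28 366] [0.7271 0.537  0.0653] ((747.6442260742188, 535.9905395507812), (102.17520141601562, 23.610363006591797), 13.699954986572266)
scene [ 80 366 104  50 731] [0.5811 0.5175 0.0651] ((605.3788452148438, 497.61712646484375), (144.84031677246094, 74.8363265991211), 45.567649841308594)
side [302 164  32  
[... 826 characters left out ...]
366943359375), (7.279480457305908, 2.092519998550415), 8.458828926086426)
wrist [255  65  13  39 430] [0.5058 0.116  0.0655] ((505.3636474609375, 116.3403091430664), (28.388221740722656, 8.221890449523926), 85.05130004882812)
wrist [  264   270   144   115 13100] [ 0.5698 -0.1004  0.0637] ((570.4970092773438, -111.7194595336914), (121.69702911376953, 124.60975646972656), 9.442471504211426)
wrist [569 285  26  39 587] [ 0.7963 -0.0773  0.0639] ((794.526611328125, -74.94699096679688), (37.50058364868164, 11.412507057189941), 88.2426528930664)
wrist [294 426  53   8 215] [ 0.5426 -0.2122  0.0636] ((552.82373046875, -211.70492553710938), (53.36206817626953, 9.658639907836914), 4.986415386199951)
```

View pics/crop.png

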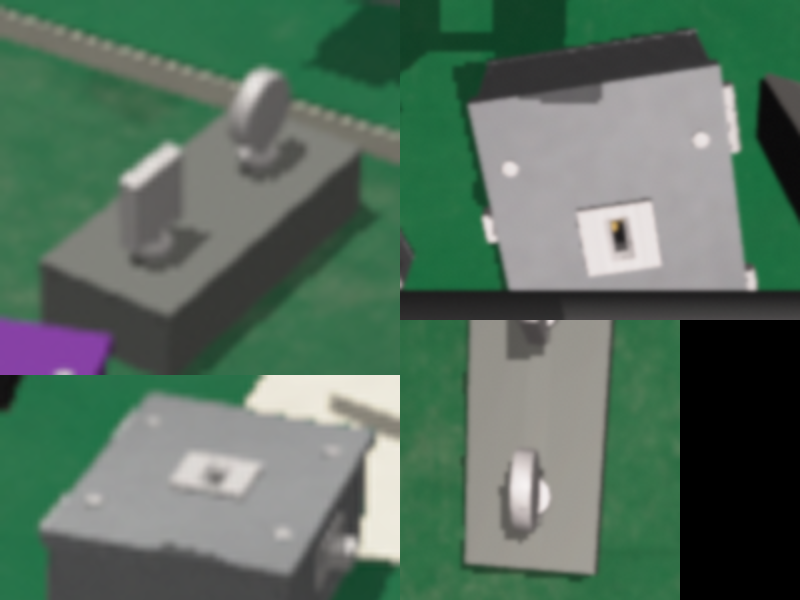

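The square-bowed key is at the left of the block, crop (150,200), which is scene (300,315). The round one is at crop (262,110), scene (322,297). The keyway is at crop (619,237), which is wrist (339.5,358.5), and at crop (215,473), which is scene (348,235). I'll measure from the views, then move over the key for a closer look.

servo_tool:
  plan:
    - [100,0.05,-0.02,0,0,0,0]
    - [100,0.05,-0.02,0,0,0,0.09]
    - [100,0,0,0,0,0,0]
    - [100,0,0,0,0,0,0]
    - [100,0,0,0,0,0,0]
    - [100,0,0,0,0,0,0]
    - [100,0,0,0,0,0,0]
    - [100,0,0,0,0,0,0]
  force: 30

```text
time_s: 1.15
ee_pos: [0.5101, 0.0998, 0.2054]
eef_rot: [-3.142, -0.0, 1.481]
force: [0.2, -0.1, 0.1]
grip_width: 0.0943
grip_force: 0.0
```

```bash
python3 - <<'E'
from h import *
import pickle
C=pickle.load(open('c0.pkl','rb'))
print('lock',pt(C['wrist'],339.5,358.5,.066),pt(C['scene'],348,235,.066),pt(C['scene'],348,235),pt(C['wrist'],335,358))
# lock face bright component in side and wrist
for n in('scene','side','wrist'):
    p=cloud(C[n]);g=C[n]['pixels'].min(-1)
    m=(g>185)&(abs(p[...,2]-.066)<.012)&(np.hypot(p[...,0]-.571,p[...,1]+.13)<.03)
    k,l,st,ce=cv2.connectedComponentsWithStats(cv2.morphologyEx(m.astype(np.uint8),cv2.MORPH_CLOSE,np.ones((5,5))))
    i=1+np.argmax(st[1:,4]);v,u=np.where(l==i)
    q=np.array([pt(C[n],a,b,.066) for a,b in zip(u,v)]);print(n,st[i],pt(C[n],*ce[i],.066),cv2.minAreaRect(q[:,:2].astype(np.float32)*1000),np.median(p[l==i][:,2]))
c=ctrl.camera('wrist');pickle.dump(c,open('c1.pkl','wb'));p=cloud(c)
m=(p[...,2]>.055)&(p[...,2]<.08)&(abs(p[...,0]-.508)<.03)&(p[...,1]>.09)&(p[...,1]<.23)
k,l,st,ce=cv2.connectedComponentsWithStats(m.astype(np.uint8))
for i in range(1,k):
    if st[i,4]>30:
        q=p[l==i];t=q[q[:,2]>np.percentile(q[:,2],60)];print(st[i],t[:,2].mean(),cv2.minAreaRect(t[:,:2].astype(np.float32)*1000))
print(ctrl.get_obs()['ee_pos'],ctrl.get_obs()['eef_rot'])
save('w1',c['pixels'])
E
```

```text
lock [ 0.57140148 -0.12948005  0.066     ] [ 0.5684426  -0.12534034  0.066     ] [ 0.57362775 -0.13650563  0.05997278] [ 0.56723418 -0.13085884  0.06307134]
scene [340 231  17   8  89] [ 0.57141666 -0.13043303  0.066     ] ((571.9652099609375, -129.7813720703125), (34.48932647705078, 33.22492980957031), 9.662458419799805) 0.06388733616557063
side [324 269  18  10 119] [ 0.57365298 -0.12933588  0.066     ] ((573.6915283203125, -129.23118591308594), (34.19776153564453, 33.21229934692383), 9.231963157653809) nan
wrist [ 318  341   43   37 1089] [ 0.57121133 -0.13053352  0.066     ] ((571.1677856445312, -130.7148895263672), (36.78826904296875, 36.33216094970703), 9.172394752502441) nan
[303 102  11  39 393] 0.06735486424907118 ((511.0208740234375, 187.93563842773438), (29.020490646362305, 7.111337184906006), 86.05876159667969)
[305 189  10  36 329] 0.06700643757758748 ((505.0537109375, 117.47669219970703), (15.751078605651855, 6.875561714172363), 84.5315933227539)
[0.51004711 0.09986249 0.20542925] [3.14157675e+00 3.23702804e-06 1.48064413e+00]
```

View pics/w1.png

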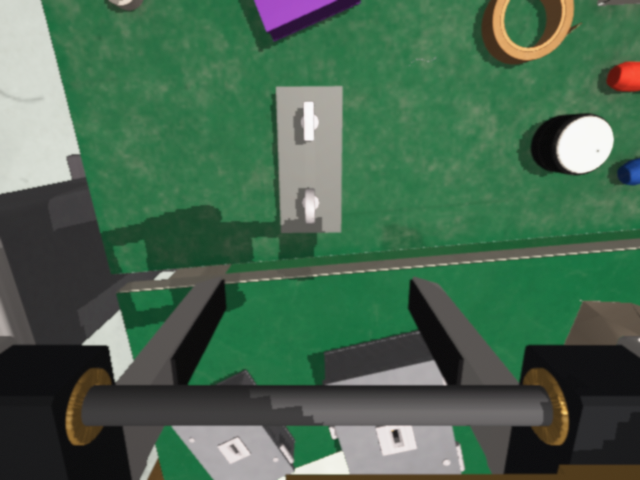

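The rectangular key's top is at (308,121) and the round one is at (309,204). The block is straight, and the square key lies at (0.511, 0.189) with its top at 0.067. I'll go down around it, leave the fingers open, and shut partway.

servo_tool:
  plan:
    - [100,0.045,-0.004,0,0,0,0]
    - [100,0.044,-0.003,0,0,0,0]
    - [100,0,0,0.05,0,0,0]
    - [100,0,0,0.05,0,0,0]
    - [100,0,0,0.04,0,0,0]
    - [100,0,0,0.02,0,0,0]
    - [70,0,0,0.008,0,0,0]
    - [40,0,0,0,0,0,0]

```text
time_s: 2.2
ee_pos: [0.5111, 0.1893, 0.0376]
eef_rot: [-3.142, 0.0, 1.481]
force: [0.2, 0.7, 0.2]
grip_width: 0.0771
grip_force: 0.0
```

servo_tool:
  plan:
    - [20,0,0,0,0,0,0]
    - [0,0,0,0,0,0,0]
    - [0,0,0,0,0,0,0]
    - [0,0,0,0,0,0,0]
    - [0,0,0,0,0,0,0]
    - [0,0,0,0,0,0,0]
    - [0,0,0,0,0,0,0]
    - [0,0,0,0,0,0,0]

```text
time_s: 3.2
ee_pos: [0.511, 0.1893, 0.0374]
eef_rot: [3.142, 0.0, 1.481]
force: [0.1, -1.0, -0.9]
grip_width: 0.0076
grip_force: 30.0
```

servo_tool:
  plan:
    - [0,0,0,-0.01,0,0,0]
    - [0,0,0,-0.02,0,0,0]
    - [0,0,0,-0.04,0,0,0]
    - [0,0,0,-0.04,0,0,0]
    - [0,0,0,-0.04,0,0,0]
    - [0,0,0,0,0,0,0]
    - [0,0,0,0,0,0,0]
    - [0,0,0,0,0,0,0]
  force: 55

```text
time_s: 4.2
ee_pos: [0.5105, 0.1891, 0.1863]
eef_rot: [-3.14, 0.001, 1.481]
force: [0.4, 0.4, -0.7]
grip_width: 0.0077
grip_force: 55.0
```

servo_tool:
  plan:
    - [0,-0.052,0.015,0,0,0,0]
    - [0,-0.052,0.015,0,0,0,0]
    - [0,-0.052,0.015,0,0,0,0]
    - [0,-0.052,0.015,0,0,0,0]
    - [0,-0.052,0.015,0,0,0,0]
    - [0,-0.052,0.014,0,0,0,0]
    - [0,0,0,0,0,0,-0.127]
    - [0,0,0,0,0,0,-0.127]

```text
time_s: 5.2
ee_pos: [0.5712, -0.1302, 0.1862]
eef_rot: [-3.14, -0.001, 1.738]
force: [0.1, 1.2, -0.7]
grip_width: 0.0077
grip_force: 55.0
```

servo_tool:
  plan:
    - [0,0,0,0.01,0,0,0]
    - [0,0,0,0.02,0,0,0]
    - [0,0,0,0.02,0,0,0]
    - [0,0,0,0.01,0,0,0]
    - [0,0,0,0,0,0,0]
    - [0,0,0,0,0,0,0]
    - [0,0,0,0,0,0,0]
    - [0,0,0,0,0,0,0]

```text
time_s: 6.2
ee_pos: [0.5718, -0.1295, 0.1278]
eef_rot: [3.141, 0.0, 1.735]
force: [0.2, -0.1, 0.1]
grip_width: 0.0074
grip_force: 55.0
```

```bash
python3 - <<'E'
from h import *
import pickle
c=ctrl.camera('wrist');s=ctrl.camera('scene');d=ctrl.camera('side')
pickle.dump((c,s,d),open('c2.pkl','wb'))
f=lambda im,u,v,w,h:cv2.resize(im[v:v+h,u:u+w],(400,300),interpolation=cv2.INTER_CUBIC)
save('c2',np.vstack([np.hstack([f(c['pixels'],240,200,160,120),f(c['pixels'],0,0,640,480)]),np.hstack([f(s['pixels'],295,165,100,75),f(d['pixels'],280,210,100,75)])]))
E
```

```text
(no output)
```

View pics/c2.png

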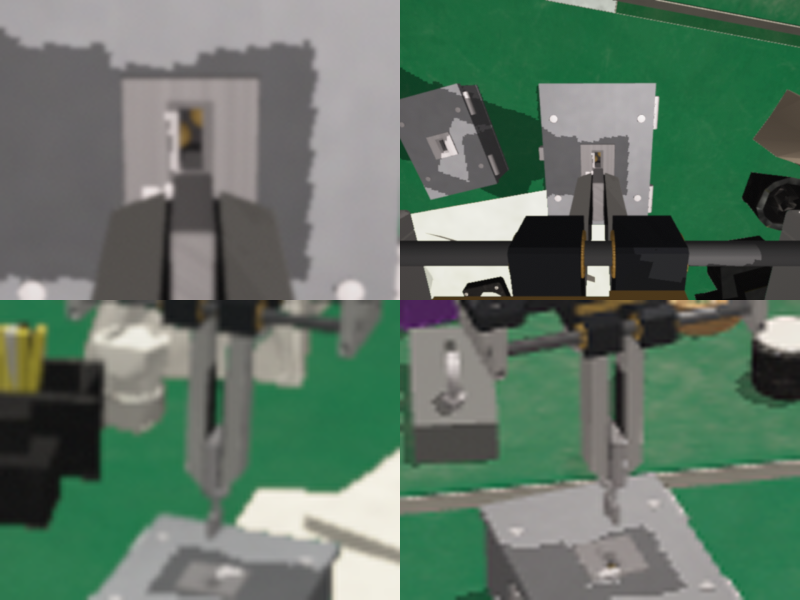

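The upper left crop shows the lock face centred under the key. The face edges are at crop columns 121 and 259 and its top edge is at row 78, so wrist (316, 231.2). The slot is in line with the key. Now I'll compute the fine offset.

```bash
python3 - <<'E'
from h import *
import pickle
c,s,d=pickle.load(open('c2.pkl','rb'))
o=ctrl.get_obs();psi=o['eef_rot'][2];tx=np.array([np.cos(psi),np.sin(psi)]);ty=np.array([np.sin(psi),-np.cos(psi)])
f=lambda n,c,u,v,z:print(n,pt(c,u,v,z).round(4),'tool x,y:',[(round(float((pt(c,u,v,z)[:2]-o['ee_pos'][:2])@a*1000),1)) for a in(tx,ty)])
print(o['ee_pos'],psi)
P=lambda a,b:(240+a/2.5,200+b/2.5)
f('top L',c,*P(121,78),.066);f('top R',c,*P(259,78),.066);f('slot top',c,*P(191,102),.066)
f('R mid',c,*P(259,150),.066);f('L mid',c,*P(123,150),.066)
f('slotL',c,*P(166,130),.066);f('slotR',c,*P(212,130),.066)
Q=lambda a,b,u,v:(u+a/4,v+b/4)
f('scene foot',s,*Q(215,232,295,165),.0945);f('side foot',d,*Q(215,220,280,210),.0945)
f('scene lock',s,*Q(220,274,295,165),.066);f('side lock',d,*Q(208,265,280,210),.066)
E
```

```text
[ 0.571648   -0.12949664  0.12759501] 1.7347057419795697
top L [ 0.5507 -0.1158  0.066 ] tool x,y: [17.0, -18.4]
top R [ 0.5865 -0.1099  0.066 ] tool x,y: [16.9, 17.9]
slot top [ 0.5699 -0.1193  0.066 ] tool x,y: [10.4, -0.0]
R mid [ 0.5901 -0.1296  0.066 ] tool x,y: [-3.1, 18.2]
L mid [ 0.5541 -0.1355  0.066 ] tool x,y: [-3.0, -18.3]
slotL [ 0.5646 -0.128   0.066 ] tool x,y: [2.6, -6.7]
slotR [ 0.5767 -0.126   0.066 ] tool x,y: [2.6, 5.6]
scene foot [ 0.5703 -0.1301  0.0945] tool x,y: [-0.4, -1.4]
side foot [ 0.5762 -0.134   0.0945] tool x,y: [-5.2, 3.8]
scene lock [ 0.5679 -0.135   0.066 ] tool x,y: [-4.8, -4.5]
side lock [ 0.5712 -0.1397  0.066 ] tool x,y: [-10.0, -2.1]
```

servo_tool:
  plan:
    - [0,-0.001,0,0.012,0,0,0]
    - [0,0,0,0.01,0,0,0]
    - [0,0,0,0.003,0,0,0]
    - [0,0,0,0.0015,0,0,0]
    - [0,0,0,0.0015,0,0,0]
    - [0,0,0,0.0015,0,0,0]
    - [0,0,0,0.0015,0,0,0]
    - [0,0,0,0,0,0,0]

```text
time_s: 7.35
ee_pos: [0.5718, -0.1303, 0.0964]
eef_rot: [3.142, -0.0, 1.735]
force: [-0.1, 2.0, -1.0]
grip_width: 0.0074
grip_force: 55.0
```

servo_tool:
  plan:
    - [0,0,0,0.001,0,0,0]
    - [0,0,0,0.001,0,0,0]
    - [0,0,0,0.001,0,0,0]
    - [0,0,0,0.001,0,0,0]
    - [0,0,0,0.001,0,0,0]
    - [0,0,0,0.001,0,0,0]
    - [0,0,0,0.001,0,0,0]
    - [0,0,0,0,0,0,0]

```text
time_s: 8.35
ee_pos: [0.5718, -0.1303, 0.0894]
eef_rot: [3.142, -0.0, 1.735]
force: [-0.9, 5.2, 2.0]
grip_width: 0.0076
grip_force: 55.0
```

servo_tool:
  plan:
    - [0,0.0005,0,0,0,0,0]
    - [0,0,0,0.001,0,0,0]
    - [0,0,0,0.001,0,0,0]
    - [0,0,0,0.001,0,0,0]
    - [0,0.0,0.0007,0.0005,0,0,0]
    - [0,0,-0.0014,0.0005,0,0,0]
    - [0,0,0.0014,0.0005,0,0,0]
    - [0,0,-0.0007,0,0,0,0]

```text
time_s: 9.35
ee_pos: [0.5715, -0.1302, 0.0857]
eef_rot: [-3.141, 0.0, 1.735]
force: [-4.7, 1.1, 9.1]
grip_width: 0.0079
grip_force: 55.0
```

servo_tool:
  plan:
    - [0,0,0.001,0.0005,0,0,0]
    - [0,0,-0.002,0.0003,0,0,0]
    - [0,0,0.002,0.0003,0,0,0]
    - [0,0,-0.002,0.0003,0,0,0]
    - [0,0,0.002,0,0,0,0]
    - [0,0,-0.002,0,0,0,0]
    - [0,0,0.001,0,0,0,0]
    - [0,0,0,0,0,0,0]

```text
time_s: 10.35
ee_pos: [0.571, -0.1302, 0.0832]
eef_rot: [-3.139, -0.0, 1.735]
force: [-6.3, -1.6, 1.7]
grip_width: 0.0077
grip_force: 55.0
```

servo_tool:
  plan:
    - [0,0,-0.0005,0,0,0,0]
    - [0,0,0,0.001,0,0,0]
    - [0,0,0.001,0.001,0,0,0]
    - [0,0,-0.002,0.0005,0,0,0]
    - [0,0,0.002,0.0005,0,0,0]
    - [0,0,-0.002,0.0005,0,0,0]
    - [0,0,0.002,0,0,0,0]
    - [0,0,-0.001,0,0,0,0]

```text
time_s: 11.35
ee_pos: [0.5714, -0.1301, 0.0803]
eef_rot: [3.141, 0.0, 1.735]
force: [-1.3, 0.7, 2.3]
grip_width: 0.0075
grip_force: 55.0
```

servo_tool:
  plan:
    - [0,0,0,0.001,0,0,0]
    - [0,0,0.001,0.001,0,0,0]
    - [0,0,-0.002,0.0005,0,0,0]
    - [0,0,0.002,0.0005,0,0,0]
    - [0,0,-0.002,0.0005,0,0,0]
    - [0,0,0.002,0.0,0,0,0]
    - [0,0,-0.002,0,0,0,0]
    - [0,0,0.001,0,0,0,0]

```text
time_s: 12.35
ee_pos: [0.5716, -0.13, 0.0766]
eef_rot: [3.141, 0.0, 1.735]
force: [-0.4, -0.2, 2.7]
grip_width: 0.0075
grip_force: 55.0
```

servo_tool:
  plan:
    - [0,0,0.0005,0.001,0,0,0]
    - [0,0,-0.001,0.0007,0,0,0]
    - [0,0,0.001,0.0007,0,0,0]
    - [0,0,-0.001,0.0005,0,0,0]
    - [0,0,0.001,0.0005,0,0,0]
    - [0,0,-0.001,0,0,0,0]
    - [0,0,0.0005,0,0,0,0]
    - [0,0,0,0,0,0,0]

```text
time_s: 13.35
ee_pos: [0.5713, -0.13, 0.0734]
eef_rot: [3.141, 0.0, 1.735]
force: [1.2, 2.1, 6.1]
grip_width: 0.0076
grip_force: 55.0
```

servo_tool:
  plan:
    - [0,0,0.0005,0.0005,0,0,0]
    - [0,0,-0.001,0.0003,0,0,0]
    - [0,0,0.0005,0,0,0,0]
    - [0,0,0,0,0,0,0]
    - [0,0,0,0,0,0,0]
    - [0,0,0,0,0,0,0]
    - [0,0,0,0,0,0,0]
    - [0,0,0,0,0,0,0]

```text
time_s: 14.35
ee_pos: [0.5714, -0.1301, 0.0733]
eef_rot: [3.141, 0.0, 1.735]
force: [-1.5, 2.0, 11.8]
grip_width: 0.0077
grip_force: 55.0
```

```bash
python3 - <<'E'
from h import *
c=ctrl.camera('wrist');s=ctrl.camera('scene');d=ctrl.camera('side')
f=lambda im,u,v,w,h:cv2.resize(im[v:v+h,u:u+w],(400,300),interpolation=cv2.INTER_CUBIC)
save('c3',np.vstack([np.hstack([f(c['pixels'],240,200,160,120),f(s['pixels'],305,190,80,60)]),np.hstack([f(s['pixels'],270,105,200,150),f(d['pixels'],290,235,80,60)])]))
E
```

```text
(no output)
```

View pics/c3.png

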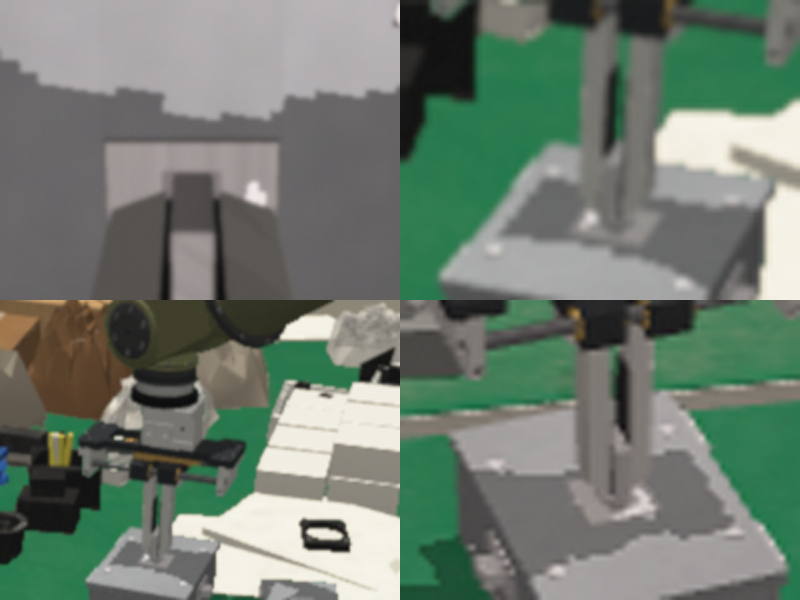

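The face is now about two thirds covered by the fingers, the key top is at crop (193,188), and the key is upright over the lock. The z reading stalls at 0.0733 as the push rises to 12 N, so the collar is seated. Now I'll turn it clockwise.

servo_tool:
  plan:
    - [0,0,0,0,0,0,0.1]
    - [0,0,0,0,0,0,0.1]
    - [0,0,0,0,0,0,0.1]
    - [0,0,0,0,0,0,0.1]
    - [0,0,0,0,0,0,0.1]
    - [0,0,0,0,0,0,0.1]
    - [0,0,0,0,0,0,0.1]
    - [0,0,0,0,0,0,0.1]

```text
time_s: 15.5
ee_pos: [0.5718, -0.1304, 0.0734]
eef_rot: [3.14, -0.0, 0.932]
force: [2.3, 0.3, 10.9]
grip_width: 0.0075
grip_force: 55.0
```

servo_tool:
  plan:
    - [0,0,0,0,0,0,0.1]
    - [0,0,0,0,0,0,0.1]
    - [0,0,0,0,0,0,0.1]
    - [0,0,0,0,0,0,0.1]
    - [0,0,0,0,0,0,0.1]
    - [0,0,0,0,0,0,0.1]
    - [0,0,0,0,0,0,0.1]
    - [0,0,0,0,0,0,0.05]

```text
time_s: 16.5
ee_pos: [0.5717, -0.1307, 0.0733]
eef_rot: [3.14, -0.001, 0.183]
force: [0.7, -2.6, 10.7]
grip_width: 0.0076
grip_force: 55.0
```

servo_tool:
  plan:
    - [0,0,0,0,0,0,0]
    - [0,0,0,0,0,0,0]
    - [0,0,0,0,0,0,0]
    - [0,0,0,0,0,0,0]
    - [0,0,0,0,0,0,0]
    - [0,0,0,0,0,0,0]
    - [0,0,0,0,0,0,0]
    - [0,0,0,0,0,0,0]

```text
time_s: 17.5
ee_pos: [0.5717, -0.1307, 0.0733]
eef_rot: [3.14, -0.001, 0.185]
force: [1.2, -2.3, 11.2]
grip_width: 0.0081
grip_force: 55.0
```

```bash
python3 - <<'E'
from h import *
o=ctrl.get_obs();print(o['moment'],o['force'],o['eef_rot'],o['joint_vel'].round(3))
c=ctrl.camera('wrist');s=ctrl.camera('scene');d=ctrl.camera('side')
f=lambda im,u,v,w,h:cv2.resize(im[v:v+h,u:u+w],(400,300),interpolation=cv2.INTER_CUBIC)
save('c4',np.vstack([np.hstack([f(c['pixels'],240,200,160,120),f(s['pixels'],305,190,80,60)]),np.hstack([f(s['pixels'],240,250,160,120),f(d['pixels'],290,235,80,60)])]))
E
```

```text
[-0.41454803 -0.22303733  0.14172661] [ 1.21068623 -2.26859157 11.15650389] [ 3.13999728e+00 -1.35271641e-03  1.84909147e-01] [-0.     0.001 -0.001 -0.    -0.001  0.   ]
```

View pics/c4.png

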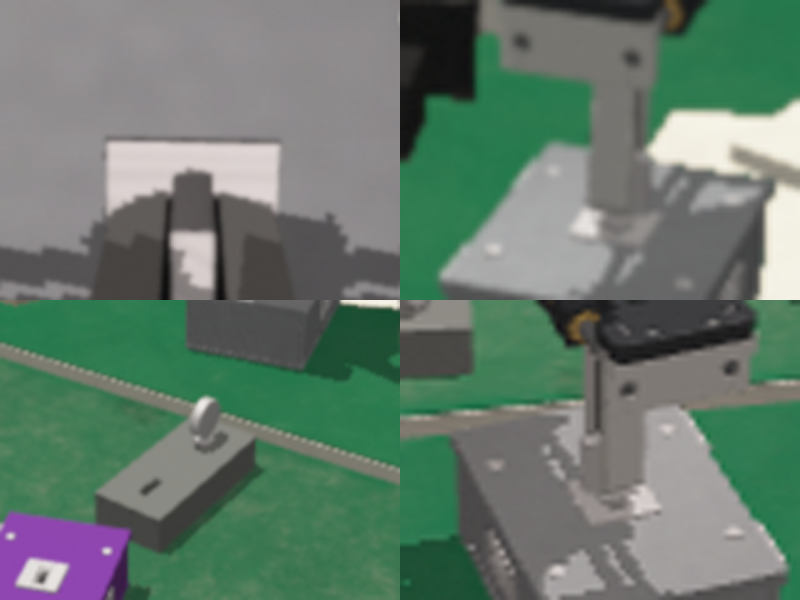

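The key has turned with the fingers: its bow is at crop (193,190), in line between the pads. The collar is still seated, the round key is still in the block, and a spring moment of 0.14 N m opposes the turn. Handing in.

```bash
python3 -c "
from station import ctrl
print(ctrl.hand_in())"
```

```text
the job is handed in; nothing more can be done
None
```

I handed the job in at about 17.7 s with the rectangular-bowed key seated in the large grey box's lock, turned about 1.55 rad clockwise and still gripped; the round-bowed key is still in the block, and hand-in returned no verdict.

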